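# Park an unevenly loaded mixing drum heavy side down

### The arm

A 6-joint arm with a two-finger parallel gripper is mounted at the origin on the work surface. World frame = base frame: x ahead of the robot, y to its left, z up, the work surface at z = 0. Lengths are in m, angles in rad, forces in N, time in s.
With the tool pointing down it reaches from about 0.25 to 0.775 m from the base axis. Payload 4 kg.
Tool frame: the origin (TCP) lies on the front face of the gripper's body, between the roots of the fingers; the fingertips stand 73 mm ahead of it and the grasp point (between the pads) lies 54 mm ahead of it; z points along the fingers, y is the line along which they close (so a half turn about z gives the same grasp; the last joint's range is limited). The gripper opens to 85 mm and grips with 20 to 120 N. Pads are 22 mm wide; open, the fingers measure 114 mm over their backs; the gripper's body (76 mm by 85 mm) begins 54 mm behind the grasp point. The pads swing forward as they close: fully open they stand 13 mm farther back than shut.
Start: joints at [-1.339, 0.087, 1.371, -0, 1.684, -0.103], TCP at [0.181, -0.519, 0.304] pointing down, gripper open.
Joint ranges: [-3.1, 3.1], [-0.76, 2.03], [0.27, 2.55], [-1.08, 4.22], [0.17, 2.65], [-2.57, 2.57]. Speed limits (rad/s): [2.79, 2.79, 3.14, 3.14, 3.14, 3.14].

### API

Orientations are given as [roll, pitch, yaw] about the fixed x, y, z axes, in that order (R = Rz(yaw) Ry(pitch) Rx(roll)).
In Python, from workcell import manip, vision, close_job gives the robot as it stands.
- The arm moves only by the tool jog_arm, never from a script. Its argument "deltas" is a list of rows, each a list of 3 entries, a list of its own where there are three numbers: the turn, a rotation vector about the tool's x, y, z in units of pi rad (1.0 is pi rad), then the shift along the tool's x, y, z in units of 300 mm (1.0 is 300 mm), then the closure, from 0 (fully open) to 1 (shut). In form: [[[rx, ry, rz], [x, y, z], hand], ...]. A call has 1 to 10 rows; each row is the pose to reach, as a shift and turn from the pose commanded when the call began, along the tool's axes at that moment, turning the shorter way round; what a row does not reach only later rows make up. A row lasts 1/8 s, in which the tool goes at most 62.5 mm and 10.7 degrees, less where a joint would pass 70% of its speed; a pose out of reach is approached as far as the arm can. A call with a number of a shift or a turn outside -1 to 1 is refused whole. A call with a gripper value outside its range is refused whole. The fingers move at their own pace and stop on an object; the grip force is fixed at half the most. Time passes only in rows, so rows that repeat a pose let the fingers close. It gives the time, the measured TCP pose, the force, the opening and the grip force at its end, in the units of the state.
- manip.sense(): the state, without advancing time (a new reading comes with each control period).
- vision.capture(name): name is "scene" or "top" or "wrist"; returns a dict with "frame" (420x560x3 uint8, blue, green, red), "fov_y" (degrees; the focal length in pixels is half the picture's height over the tangent of half this angle, whatever the lens; pixels are square), "cx", "cy" (the principal point, pixels), "pose" (4x4, takes a point from camera to world coordinates). Camera axes: x right, y down, z forward; pixel columns grow to the right and rows downward; lengths in m; the calibration is good to about 2 mm. A picture is of the moment at which its call begins. There is no depth.
- close_job(): hands the job in; it is judged then, once.
The state is a dict: "time": time; "q": joint angles; "joint_velocities": joint speeds; "tau": joint torques, N m; "eef_pos": TCP position; "ee_rot": TCP orientation; "wrist_force": force on the tool from outside, world axes, zero at the start; "moment": the same for the moment, N m; "finger_gap": opening from 0.0 (shut) to 1.0 (fully open); "gripper_force": force on a finger pad.
Only numpy, scipy, OpenCV 4.12 (cv2) and the standard library are available. Lean on these libraries where they do the work, as an engineer would, in place of code of your own. Each camera call takes 0.05 s, during which the arm holds its last target. There are 200 camera calls.

### The job

The closed drum of the hand-cranked mixer is loaded unevenly, and nothing on the outside shows where: take hold of the crank handle, crank it down past the bottom and up over the top, and feel where the heavy side is. Then crank the drum until its heavy side hangs straight down, and finish while still gripping the handle and holding the drum still there. Leave the other things on the bench where they are.

Things in the scene. Friction and masses are not known exactly. Their poses are not given: they have to be found in the camera images.
- stand: White stand of a hand-cranked drum mixer, fixed to the bench: base plate 170 x 200 mm, 12 mm thick, and two cheeks 162 mm high with the drum between. Origin: centre of the underside of the base plate, on the bench. The axle runs along its x, 140 mm above the origin; -x points to the crank side, y is level, z up. The crank arm's outer face lies 119 mm out from the origin, the handle beyond.
- drum_axis (a point): Centre of the closed aluminium drum (154 mm across, 80 mm long), on the axle. Inside it, out of sight, a load of 0.5 to 0.6 kg is fixed off-centre, 48 mm from the axle, in any direction relative to the handle, different each run; nothing outside shows where. This point is fixed to the stand and has the stand's axes.
- crank_axis (a point): Centre of the handle's circle (50 mm radius), on the axle's line. The bearing is stiff, 0.31 N m: the drum stays where it is left. The load adds up to 0.26 N m: while cranking, push is most (11 N) with the heavy side level with the axle and rising, least (1 N) level and sinking, 6 N with it straight up or down. Held still after a move, the bearing's share fades: up to 5 N from the load remains.
- drum (a joint): Turning angle of drum and crank, rad, no stops, any number of turns. At 0 the handle is straight above the axle; growing values q carry it towards the stand's +y: the handle's middle is at (-168, 50 sin q, 140 + 50 cos q) mm in the stand's frame. It starts within 0.7 rad of the top. The angle alone tells nothing of the heavy side.
- handle: Black crank handle: a smooth round sleeve of 24 mm diameter, 80 mm long, spinning freely on its pin and lying level along the stand's x (its own x too). Origin: the middle of the sleeve, 50 mm off the axle line. It goes round 90 to 190 mm above the bench and can be pinched from above across its 24 mm; 40 mm of sleeve lie on either side of the middle.
- reagent: Bystander, to be left alone: amber bottle, 60 mm diameter, 130 mm tall, loose on the bench. Origin: centre of its underside.
- jar: Bystander, to be left alone: white jar, 64 mm diameter, 75 mm tall, loose on the bench. Origin: centre of its underside.
- dish: Bystander, to be left alone: clear petri dish, 94 mm diameter, 20 mm tall, loose on the bench. Origin: centre of its underside.
- beaker: Bystander, to be left alone: glass beaker, 68 mm diameter, 90 mm tall, loose on the bench. Origin: centre of its underside.
- timer: Bystander, to be left alone: white timer, 60 x 60 x 20 mm, loose on the bench. Origin: centre of its underside.
- hexkey: Bystander, to be left alone: steel hex key, L-shaped, 120 x 36 mm, 7 mm thick, lying flat, loose on the bench. Origin: centre of its underside (for the hex key the middle of its long arm).

How it is judged:
By the outcome, as a careful person would: the job done as asked, in the order asked, and still so for the second after the job is handed in, while the arm keeps its last pose, push and grip.
It also fails if it takes over 72 s, if anything falls off the work surface, if the arm or the gripper's body presses on something with over 40 N, if the wrist force passes 120 N, or if a joint passes its speed limit or range.

## Working session

There is one attempt and no reset: what is moved stays moved. The work goes in short steps, Python scripts to look and compute and a tool call to move; the robot and the scene stay as the last step left them, time stands still between calls to the robot, and variables do not carry over. Pictures are saved under pics/ and viewed, at most 10 in all, crops included, and the job is handed in when it is done.

Besides the shell and the picture viewer there is one more tool, called as a command line: name --argument value ..., lists and objects as JSON in quotes. jog_arm: Moves the arm, as the interface text tells. Its arguments: {"type":"object","properties":{"deltas":{"type":"array","items":{"type":"array"}}},"required":["deltas"]}

```bash
ls; mkdir -p pics; python3 - <<'E'
from workcell import manip, vision
import cv2,numpy as np
for n in("scene","top"):
    c=vision.capture(n); cv2.imwrite(f"pics/{n}0.png",c["frame"]); print(n,c["fov_y"],c["cx"],c["cy"],np.round(c["pose"],3).tolist())
print(manip.sense())
E
```

```text
pics
scene 46.38493683938827 285.95651219989236 208.08763951602015 [[0.358, 0.711, -0.605, 1.373], [0.934, -0.274, 0.23, -0.294], [-0.002, -0.648, -0.762, 1.174], [0.0, 0.0, 0.0, 1.0]]
top 44.35733373429815 280.6175972011871 217.5660237262418 [[-0.004, -0.987, 0.158, 0.265], [-1.0, 0.006, 0.014, 0.011], [-0.015, -0.158, -0.987, 1.788], [0.0, 0.0, 0.0, 1.0]]
{'time': 0.1, 'q': array([-1.33908672e+00,  8.78741772e-02,  1.37216170e+00,  7.49787463e-06,
        1.68361161e+00, -1.03126759e-01]), 'joint_velocities': array([-0.00136674, -0.00270577, -0.00250447, -0.00024626, -0.00180647,
       -0.00137755]), 'tau': array([ 2.40334222e-03, -3.53013110e+01, -3.14218247e+01,  3.54010103e-05,
        7.93127896e-03,  5.15191218e-06]), 'eef_pos': array([ 0.18064693, -0.51914464,  0.3028301 ]), 'ee_rot': array([-3.13954951e+00, -2.18944889e-04,  3.34836978e-01]), 'wrist_force': array([0.27260158, 0.36787454, 1.72232534]), 'moment': array([-0.02795559, -0.00272933,  0.01616439]), 'gripper_force': 0.0, 'finger_gap': 0.9976517261770214}
```

View pics/scene0.png

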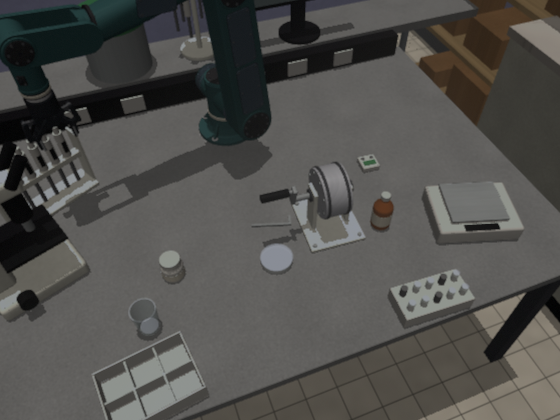

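View pics/top0.png

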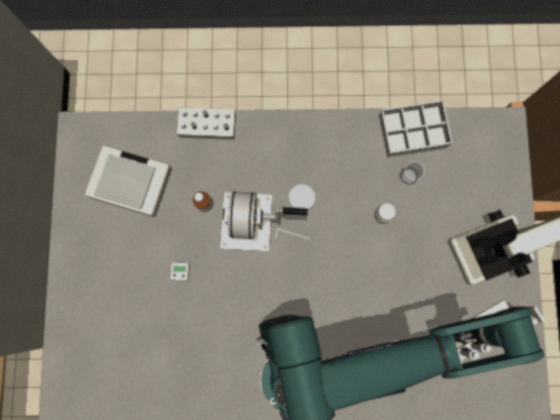

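The scene view shows the stand at about (330,205) with the handle at about (274,195). The top view shows the base plate at (222–271, 194–250), the handle at (283–307, 211), the dish at (302,197) and the hex key at (293,234). Next I'll enlarge both.

```bash
python3 - <<'E'
import cv2,numpy as np
a=cv2.imread("pics/top0.png")[180:260,210:320]; b=cv2.imread("pics/scene0.png")[150:260,240:380]
a=cv2.resize(a,None,fx=7,fy=7,interpolation=cv2.INTER_CUBIC)
cv2.imwrite("pics/t1.png",a)
cv2.imwrite("pics/s1.png",cv2.resize(b,None,fx=5,fy=5,interpolation=cv2.INTER_CUBIC))
E
```

```text
(no output)
```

View pics/t1.png

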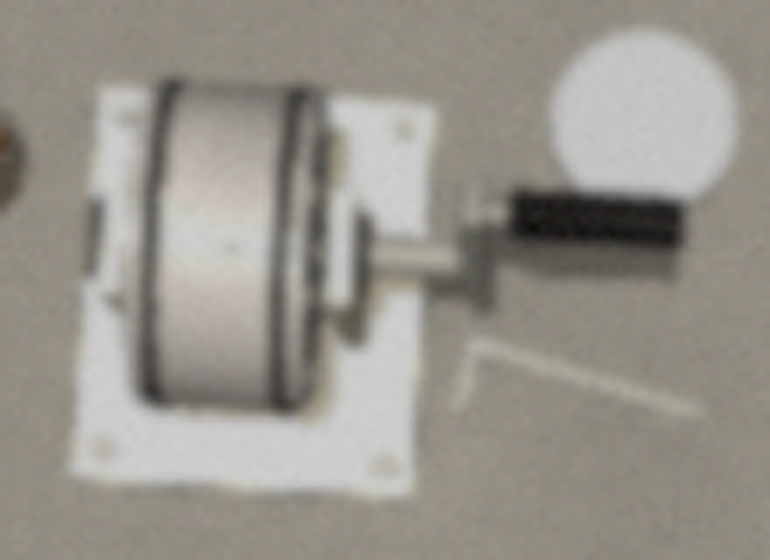

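View pics/s1.png

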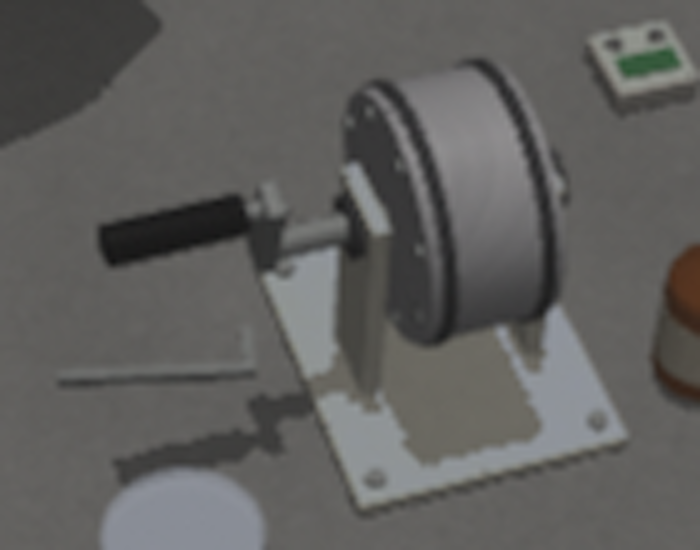

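The top crop shows base-plate corners at (98,87), (437,105), (412,495) and (72,475), and the handle centre at about (598,220). The scene crop shows the handle's centre at about (173,229) and base corners at (362,508) and (627,440). I'll fit the stand pose and crank angle to these.

```bash
cat > h.py <<'E'
import numpy as np
from scipy.spatial.transform import Rotation as R
def proj(c,p):
    T=np.array(c["pose"]); q=(np.atleast_2d(p)-T[:3,3])@T[:3,:3]
    f=210/np.tan(np.radians(c["fov_y"]/2)); return np.c_[f*q[:,0]/q[:,2]+c["cx"],f*q[:,1]/q[:,2]+c["cy"]]
def stand(v,p): # v=x,y,yaw
    return np.atleast_2d(p)@R.from_euler('z',v[2]).as_matrix().T+[v[0],v[1],0]
def hand(q,d=0): return [-.168+d,.05*np.sin(q),.14+.05*np.cos(q)]
E
python3 - <<'E'
from h import *
from workcell import vision
from scipy.optimize import least_squares
t=vision.capture("top"); s=vision.capture("scene")
B=[[x,y,.012] for x,y in((.085,-.1),(-.085,-.1),(-.085,.1),(.085,.1))]
tp=np.array([(98,87),(437,105),(412,495),(72,475),(513,219),(683,223)])/7+[210,180]
sp=np.array([(362,508),(627,440),(103,245),(245,213)])/5+[240,150]
def f(v):
    a=proj(t,stand(v,B+[hand(v[3],.04),hand(v[3],-.04)]))-tp
    b=proj(s,stand(v,[B[1],B[0],hand(v[3],-.04),hand(v[3],.04)]))-sp
    return np.r_[a.ravel(),b.ravel()]
for q0 in(-.5,.5):
    r=least_squares(f,[.45,.0,1.57,q0],loss="soft_l1"); print(r.x,r.cost); print(np.round(f(r.x).reshape(-1,2),1).tolist())
    print(stand(r.x,[hand(r.x[3]),[-.168,0,.14]]))
E
```

```text
[ 0.5369735   0.157437    1.51323592 -0.24449788] 2.6443373929202196
[[-0.2, -0.7], [-0.4, -0.8], [-0.1, 0.1], [-0.5, 0.4], [-1.0, -0.5], [0.1, 0.2], [-0.8, 0.1], [0.4, -0.7], [-0.9, 0.3], [-0.8, -0.0]]
[[ 0.5393921  -0.01098107  0.18851295]
 [ 0.52730869 -0.01028477  0.14      ]]
[ 0.5369735   0.157437    1.51323592 -0.24449784] 2.6443373929199048
[[-0.2, -0.7], [-0.4, -0.8], [-0.1, 0.1], [-0.5, 0.4], [-1.0, -0.5], [0.1, 0.2], [-0.8, 0.1], [0.4, -0.7], [-0.9, 0.3], [-0.8, -0.0]]
[[ 0.5393921  -0.01098107  0.18851295]
 [ 0.52730869 -0.01028477  0.14      ]]
```

```bash
cat >> h.py <<'E'
V=[.53697,.15744,1.51324]; Q0=-.2445; OFF=-.012
def tcp(q,up=0): return stand(V,np.array(hand(q,OFF))+[0,0,.054+up])[0]
def delta(s,p,yaw=V[2]):
    A=R.from_euler('xyz',s["ee_rot"]); B=R.from_euler('xyz',[np.pi,0,yaw])
    return np.round((A.inv()*B).as_rotvec()/np.pi,4),np.round(A.inv().apply(np.array(p)-s["eef_pos"])/.3,4)
E
python3 - <<'E'
from h import *
from workcell import manip,vision
s=manip.sense(); p=tcp(Q0,.07); print(p,delta(s,p)); print(delta(s,(s["eef_pos"]+p)/2+[0,0,.05]))
for n in("scene","top"): print(proj(vision.capture(n),[s["eef_pos"],s["eef_pos"]-[0,0,.073]]))
E
```

```text
[ 0.5386991  -0.02295819  0.31251292] (array([-4.000e-04, -3.000e-04, -3.751e-01]), array([ 1.6708, -1.1705, -0.0293]))
(array([-4.000e-04, -3.000e-04, -3.751e-01]), array([ 0.8354, -0.5855, -0.1813]))
[[ 52.3872099  126.2395048 ]
 [ 61.80548403 146.19685277]]
[[477.81253919 329.42328626]
 [468.81427041 328.01370675]]
```

jog_arm --deltas '[[[0, 0, -0.05], [0.15, -0.1, -0.18], 0], [[0, 0, -0.1], [0.35, -0.25, -0.18], 0], [[0, 0, -0.15], [0.5, -0.35, -0.18], 0], [[0, 0, -0.19], [0.65, -0.46, -0.18], 0], [[0, 0, -0.19], [0.835, -0.585, -0.18], 0], [[0, 0, -0.19], [0.835, -0.585, -0.18], 0], [[0, 0, -0.19], [0.835, -0.585, -0.18], 0]]'

```text
time: 1.18
eef_pos: [0.3598, -0.2711, 0.358]
ee_rot: [3.141, 0.001, 0.933]
wrist_force: [-0.4, -0.1, -0.4]
finger_gap: 0.999
gripper_force: 0.0
```

```bash
python3 - <<'E'
from h import *
from workcell import manip
s=manip.sense(); print(s["time"],s["eef_pos"],s["ee_rot"],s["q"]); print(delta(s,tcp(Q0,.07)))
E
```

```text
1.175 [ 0.35981959 -0.27114005  0.3579585 ] [3.14133356e+00 8.56801328e-04 9.33367594e-01] [-7.71265687e-01 -1.40269825e-01  1.48680870e+00 -8.35415978e-04
  1.79468259e+00 -1.34022697e-01]
(array([ 0.    ,  0.0003, -0.1846]), array([ 1.0198, -0.0132,  0.1506]))
```

jog_arm --deltas '[[[0, 0, -0.05], [0.2, 0, 0.05], 0], [[0, 0, -0.1], [0.4, 0, 0.1], 0], [[0, 0, -0.15], [0.6, -0.005, 0.15], 0], [[0, 0, -0.185], [0.8, -0.01, 0.15], 0], [[0, 0, -0.185], [1.0, -0.013, 0.15], 0], [[0, 0, -0.185], [1.0, -0.013, 0.15], 0], [[0, 0, -0.185], [1.0, -0.013, 0.15], 0], [[0, 0, -0.185], [1.0, -0.013, 0.15], 0]]'

```text
time: 2.17
eef_pos: [0.535, -0.0304, 0.313]
ee_rot: [-3.142, 0.001, 1.51]
wrist_force: [0.2, -1.1, 0.1]
finger_gap: 0.997
gripper_force: 0.0
```

```bash
python3 - <<'E'
from h import *
from workcell import manip,vision
import cv2
F=[]
for i in range(6):
    c=vision.capture("wrist"); s=manip.sense(); F.append(s["wrist_force"])
print(s["time"],s["eef_pos"],s["ee_rot"]); print(np.round(F,2)); print(delta(s,tcp(Q0,.07)))
print(proj(c,stand(V,[hand(Q0,.04),hand(Q0,-.04),hand(Q0,OFF)])))
cv2.imwrite("pics/w1.png",c["frame"])
E
```

```text
2.475 [ 0.53521128 -0.02890404  0.31315346] [3.14113194e+00 1.62703951e-04 1.51178398e+00]
[[ 0.38 -0.85 -0.86]
 [-0.34  0.    0.75]
 [ 0.41 -0.52 -0.01]
 [-0.59  0.96 -0.12]
 [-0.05 -0.53 -0.46]
 [-0.36 -0.09 -0.08]]
(array([ 0.0001,  0.0001, -0.0005]), array([0.0205, 0.0104, 0.0021]))
[[280.15434865 143.91931908]
 [279.80917087 257.49069929]
 [279.92160581 220.49703389]]
```

View pics/w1.png

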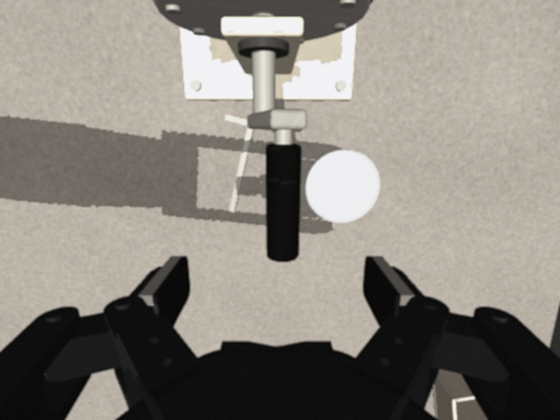

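The wrist view shows the handle at column 283, rows 146–259, the axle stub at column 263, the base's front corners at (185,98) and (353,98), and the dish clear below at (342,186). I'll refine the fit with these points, weighted higher.

```bash
python3 - <<'E'
from h import *
from workcell import vision,manip
from scipy.optimize import least_squares
w=vision.capture("wrist"); s=manip.sense()
P=lambda v:[[-.085,-.1,.012],[-.085,.1,.012],hand(v[3],.04),hand(v[3],-.04),[-.104,0,.14]]
m=np.array([(354,99),(184,99),(284,146),(282.5,259),(263,92)])
W=np.array([[1,1]]*4+[[1,0]])
print(proj(w,stand(V,P([0,0,0,Q0])))-m)
f=lambda v:((proj(w,stand(v,P(v)))-m)*W).ravel()
r=least_squares(f,V+[Q0],loss="soft_l1");print(r.x,f(r.x).round(1))
E
```

```text
[[-1.81056882e+00  1.55006090e-01]
 [ 9.96683739e-04  2.06940298e-01]
 [-3.87139557e+00 -1.69443265e+00]
 [-2.75906453e+00 -1.17618353e+00]
 [ 9.85637338e-01  1.76300332e+01]]
[ 0.53731052  0.15662256  1.50845529 -0.30001946] [-1.9  1.3  0.   0.5 -0.1 -0.4  0.1 -0.5  0.9  0. ]
```

```bash
sed -i 's/^V=.*/V=[.5373,.1568,1.5093]; Q0=-.29; OFF=-.012/' h.py; python3 - <<'E'
from h import *
from workcell import manip
s=manip.sense(); print(s["eef_pos"]); print(tcp(Q0),delta(s,tcp(Q0,0)))
E
```

```text
[ 0.53526828 -0.02870806  0.31307937]
[ 0.54050822 -0.02373844  0.24191219] (array([0.0001, 0.    , 0.0009]), array([0.0176, 0.0164, 0.2372]))
```

jog_arm --deltas '[[[0, 0, 0], [0.016, 0.016, 0.08], 0], [[0, 0, 0], [0.016, 0.016, 0.16], 0], [[0, 0, 0], [0.016, 0.016, 0.237], 0], [[0, 0, 0], [0.016, 0.016, 0.237], 0], [[0, 0, 0], [0.016, 0.016, 0.237], 1], [[0, 0, 0], [0.016, 0.016, 0.237], 1], [[0, 0, 0], [0.016, 0.016, 0.237], 1], [[0, 0, 0], [0.016, 0.016, 0.237], 1], [[0, 0, 0], [0.016, 0.016, 0.237], 1], [[0, 0, 0], [0.016, 0.016, 0.237], 1]]'

```text
time: 3.78
eef_pos: [0.5405, -0.0239, 0.2426]
ee_rot: [3.141, 0.0, 1.513]
wrist_force: [-3.2, 0.0, 6.0]
finger_gap: 0.258
gripper_force: 58.9
```

```bash
python3 - <<'E'
from h import *
from workcell import manip,vision
import cv2
c=vision.capture("wrist");s=manip.sense(); print(s["time"],s["eef_pos"],s["wrist_force"],s["moment"],s["finger_gap"],s["gripper_force"])
cv2.imwrite("pics/w2.png",c["frame"])
E
```

```text
3.825 [ 0.54046064 -0.02387866  0.24264498] [-3.13528779  0.64188829  5.90992389] [ 0.01392318  0.53102936 -0.01928787] 0.26203177310941944 58.95623445510864
```

View pics/w2.png

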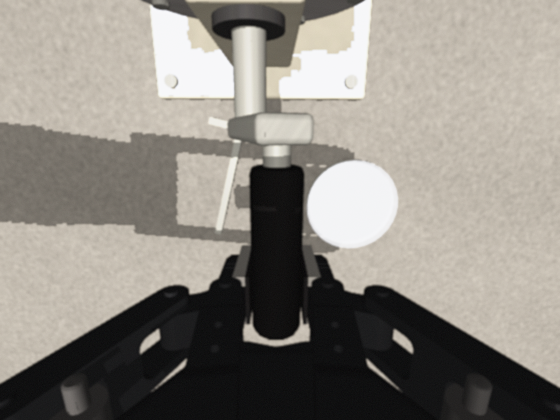

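The grip is on the sleeve, with the pads either side of it at column ~275 and a gap of 0.26. Next I'll compute the crank steps of 30°, going from the current angle down past the bottom.

```bash
python3 - <<'E'
from h import *
qs=Q0-np.arange(14)*np.pi/6
g=lambda q:np.round(np.c_[-np.sin(q),-np.cos(q)]/6,3)
for a,b in zip(qs,qs[1:]): print(round(b,3),(g(np.linspace(a,b,5)[1:])-g(np.array([a]))).round(3).tolist())
E
```

```text
-0.814 [[0.02, 0.008], [0.039, 0.018], [0.057, 0.031], [0.073, 0.046]]
-1.337 [[0.014, 0.016], [0.026, 0.035], [0.035, 0.055], [0.041, 0.075]]
-1.861 [[0.004, 0.022], [0.005, 0.044], [0.003, 0.065], [-0.002, 0.087]]
-2.384 [[-0.008, 0.02], [-0.018, 0.039], [-0.031, 0.057], [-0.046, 0.073]]
-2.908 [[-0.016, 0.014], [-0.035, 0.026], [-0.055, 0.035], [-0.075, 0.041]]
-3.432 [[-0.022, 0.004], [-0.044, 0.005], [-0.065, 0.003], [-0.087, -0.002]]
-3.955 [[-0.02, -0.008], [-0.039, -0.018], [-0.057, -0.031], [-0.073, -0.046]]
-4.479 [[-0.014, -0.016], [-0.026, -0.035], [-0.035, -0.055], [-0.041, -0.075]]
-5.002 [[-0.004, -0.022], [-0.005, -0.044], [-0.003, -0.065], [0.002, -0.087]]
-5.526 [[0.008, -0.02], [0.018, -0.039], [0.031, -0.057], [0.046, -0.073]]
-6.05 [[0.016, -0.014], [0.035, -0.026], [0.055, -0.035], [0.075, -0.041]]
-6.573 [[0.022, -0.004], [0.044, -0.005], [0.065, -0.003], [0.087, 0.002]]
-7.097 [[0.02, 0.008], [0.039, 0.018], [0.057, 0.031], [0.073, 0.046]]
```

jog_arm --deltas '[[[0, 0, 0], [0, 0.02, 0.008], 1], [[0, 0, 0], [0, 0.039, 0.018], 1], [[0, 0, 0], [0, 0.057, 0.031], 1], [[0, 0, 0], [0, 0.073, 0.046], 1]]'

```text
time: 4.32
eef_pos: [0.5622, -0.0251, 0.2291]
ee_rot: [-3.141, 0.001, 1.513]
wrist_force: [-5.8, -0.0, 7.5]
finger_gap: 0.257
gripper_force: 59.2
```

jog_arm --deltas '[[[0, 0, 0], [0, 0, 0], 1], [[0, 0, 0], [0, 0, 0], 1], [[0, 0, 0], [0, 0, 0], 1]]'

```text
time: 4.7
eef_pos: [0.5627, -0.0252, 0.2284]
ee_rot: [3.14, 0.0, 1.513]
wrist_force: [-0.1, -0.2, 4.4]
finger_gap: 0.258
gripper_force: 59.0
```

jog_arm --deltas '[[[0, 0, 0], [0, 0, 0], 1], [[0, 0, 0], [0, 0, 0], 1], [[0, 0, 0], [0, 0, 0], 1]]'

```text
time: 5.08
eef_pos: [0.5627, -0.0252, 0.2284]
ee_rot: [3.14, 0.0, 1.513]
wrist_force: [-0.0, -1.3, 5.1]
finger_gap: 0.264
gripper_force: 59.1
```

jog_arm --deltas '[[[0, 0, 0], [0, 0, 0], 1], [[0, 0, 0], [0, 0, 0], 1], [[0, 0, 0], [0, 0, 0], 1]]'

```text
time: 5.45
eef_pos: [0.5627, -0.0252, 0.2284]
ee_rot: [3.14, 0.0, 1.513]
wrist_force: [-0.6, -1.4, 5.5]
finger_gap: 0.262
gripper_force: 59.1
```

The friction fades within about 0.4 s, so I'll alternate moves with short holds.

jog_arm --deltas '[[[0, 0, 0], [0, 0.014, 0.016], 1], [[0, 0, 0], [0, 0.026, 0.035], 1], [[0, 0, 0], [0, 0.035, 0.055], 1], [[0, 0, 0], [0, 0.041, 0.075], 1]]'

```text
time: 5.95
eef_pos: [0.5744, -0.0259, 0.2066]
ee_rot: [-3.141, 0.001, 1.513]
wrist_force: [-3.9, -1.1, 10.6]
finger_gap: 0.258
gripper_force: 59.6
```

jog_arm --deltas '[[[0, 0, 0], [0, 0, 0], 1], [[0, 0, 0], [0, 0, 0], 1], [[0, 0, 0], [0, 0, 0], 1], [[0, 0, 0], [0, 0, 0], 1]]'

```text
time: 6.45
eef_pos: [0.5745, -0.0259, 0.2057]
ee_rot: [-3.141, 0.0, 1.513]
wrist_force: [-1.4, -1.4, 5.3]
finger_gap: 0.257
gripper_force: 59.2
```

jog_arm --deltas '[[[0, 0, 0], [0, 0.004, 0.022], 1], [[0, 0, 0], [0, 0.005, 0.044], 1], [[0, 0, 0], [0, 0.003, 0.065], 1], [[0, 0, 0], [0, -0.002, 0.087], 1]]'

```text
time: 6.95
eef_pos: [0.5739, -0.0259, 0.1813]
ee_rot: [3.141, 0.001, 1.513]
wrist_force: [-4.4, 0.1, 13.5]
finger_gap: 0.264
gripper_force: 59.9
```

jog_arm --deltas '[[[0, 0, 0], [0, 0, 0], 1], [[0, 0, 0], [0, 0, 0], 1], [[0, 0, 0], [0, 0, 0], 1], [[0, 0, 0], [0, 0, 0], 1]]'

```text
time: 7.45
eef_pos: [0.5736, -0.0258, 0.1802]
ee_rot: [-3.141, 0.0, 1.513]
wrist_force: [-3.8, -0.5, 8.8]
finger_gap: 0.262
gripper_force: 59.4
```

jog_arm --deltas '[[[0, 0, 0], [0, -0.008, 0.02], 1], [[0, 0, 0], [0, -0.018, 0.039], 1], [[0, 0, 0], [0, -0.031, 0.057], 1], [[0, 0, 0], [0, -0.046, 0.073], 1]]'

```text
time: 7.95
eef_pos: [0.5622, -0.0251, 0.161]
ee_rot: [3.134, 0.0, 1.513]
wrist_force: [0.3, -0.5, 14.1]
finger_gap: 0.263
gripper_force: 60.0
```

jog_arm --deltas '[[[0, 0, 0], [0, 0, 0], 1], [[0, 0, 0], [0, 0, 0], 1], [[0, 0, 0], [0, 0, 0], 1], [[0, 0, 0], [0, 0, 0], 1]]'

```text
time: 8.45
eef_pos: [0.5616, -0.0251, 0.1602]
ee_rot: [3.137, 0.001, 1.513]
wrist_force: [-1.2, -1.4, 11.6]
finger_gap: 0.26
gripper_force: 59.8
```

jog_arm --deltas '[[[0, 0, 0], [0, -0.016, 0.014], 1], [[0, 0, 0], [0, -0.035, 0.026], 1], [[0, 0, 0], [0, -0.055, 0.035], 1], [[0, 0, 0], [0, -0.075, 0.041], 1]]'

```text
time: 8.95
eef_pos: [0.5416, -0.0239, 0.1477]
ee_rot: [3.129, 0.0, 1.513]
wrist_force: [8.3, -0.4, 4.1]
finger_gap: 0.261
gripper_force: 59.2
```

jog_arm --deltas '[[[0, 0, 0], [0, 0, 0], 1], [[0, 0, 0], [0, 0, 0], 1], [[0, 0, 0], [0, 0, 0], 1], [[0, 0, 0], [0, 0, 0], 1]]'

```text
time: 9.45
eef_pos: [0.5404, -0.0238, 0.1472]
ee_rot: [3.133, 0.0, 1.513]
wrist_force: [4.6, -1.4, 6.2]
finger_gap: 0.262
gripper_force: 59.4
```

jog_arm --deltas '[[[0, 0, 0], [0, -0.022, 0.004], 1], [[0, 0, 0], [0, -0.044, 0.005], 1], [[0, 0, 0], [0, -0.065, 0.003], 1], [[0, 0, 0], [0, -0.087, -0.002], 1]]'

```text
time: 9.95
eef_pos: [0.514, -0.0222, 0.1462]
ee_rot: [3.134, -0.0, 1.513]
wrist_force: [6.6, 0.1, 0.2]
finger_gap: 0.262
gripper_force: 59.0
```

jog_arm --deltas '[[[0, 0, 0], [0, 0, 0], 1], [[0, 0, 0], [0, 0, 0], 1], [[0, 0, 0], [0, 0, 0], 1], [[0, 0, 0], [0, 0, 0], 1]]'

```text
time: 10.45
eef_pos: [0.5132, -0.0222, 0.1464]
ee_rot: [3.138, -0.0, 1.513]
wrist_force: [5.6, -1.4, 3.2]
finger_gap: 0.262
gripper_force: 59.2
```

jog_arm --deltas '[[[0, 0, 0], [0, -0.02, -0.008], 1], [[0, 0, 0], [0, -0.039, -0.018], 1], [[0, 0, 0], [0, -0.057, -0.031], 1], [[0, 0, 0], [0, -0.073, -0.046], 1]]'

```text
time: 10.95
eef_pos: [0.4906, -0.0208, 0.1592]
ee_rot: [3.14, -0.0, 1.513]
wrist_force: [6.0, -1.1, 0.5]
finger_gap: 0.256
gripper_force: 59.2
```

jog_arm --deltas '[[[0, 0, 0], [0, 0, 0], 1], [[0, 0, 0], [0, 0, 0], 1], [[0, 0, 0], [0, 0, 0], 1], [[0, 0, 0], [0, 0, 0], 1]]'

```text
time: 11.45
eef_pos: [0.4901, -0.0208, 0.1598]
ee_rot: [3.141, -0.0, 1.513]
wrist_force: [2.2, 0.2, 5.5]
finger_gap: 0.257
gripper_force: 59.7
```

jog_arm --deltas '[[[0, 0, 0], [0, -0.014, -0.016], 1], [[0, 0, 0], [0, -0.026, -0.035], 1], [[0, 0, 0], [0, -0.035, -0.055], 1], [[0, 0, 0], [0, -0.041, -0.075], 1]]'

```text
time: 11.95
eef_pos: [0.4777, -0.02, 0.1812]
ee_rot: [3.142, -0.0, 1.513]
wrist_force: [6.2, -1.2, -2.0]
finger_gap: 0.257
gripper_force: 59.4
```

jog_arm --deltas '[[[0, 0, 0], [0, 0, 0], 1], [[0, 0, 0], [0, 0, 0], 1], [[0, 0, 0], [0, 0, 0], 1], [[0, 0, 0], [0, 0, 0], 1]]'

```text
time: 12.45
eef_pos: [0.4775, -0.02, 0.182]
ee_rot: [-3.141, -0.0, 1.513]
wrist_force: [2.3, 1.2, 3.8]
finger_gap: 0.263
gripper_force: 59.8
```

jog_arm --deltas '[[[0, 0, 0], [0, -0.004, -0.022], 1], [[0, 0, 0], [0, -0.005, -0.044], 1], [[0, 0, 0], [0, -0.003, -0.065], 1], [[0, 0, 0], [0, 0.002, -0.087], 1]]'

```text
time: 12.95
eef_pos: [0.4776, -0.02, 0.2078]
ee_rot: [-3.139, -0.0, 1.513]
wrist_force: [3.0, 0.5, -3.0]
finger_gap: 0.262
gripper_force: 59.5
```

jog_arm --deltas '[[[0, 0, 0], [0, 0, 0], 1], [[0, 0, 0], [0, 0, 0], 1], [[0, 0, 0], [0, 0, 0], 1], [[0, 0, 0], [0, 0, 0], 1]]'

```text
time: 13.45
eef_pos: [0.4779, -0.0201, 0.2089]
ee_rot: [-3.141, -0.0, 1.513]
wrist_force: [-2.5, 1.6, 4.8]
finger_gap: 0.261
gripper_force: 60.3
```

jog_arm --deltas '[[[0, 0, 0], [0, 0.008, -0.02], 1], [[0, 0, 0], [0, 0.018, -0.039], 1], [[0, 0, 0], [0, 0.031, -0.057], 1], [[0, 0, 0], [0, 0.046, -0.073], 1]]'

```text
time: 13.95
eef_pos: [0.491, -0.0208, 0.2304]
ee_rot: [-3.138, 0.0, 1.513]
wrist_force: [-6.8, 0.8, 2.9]
finger_gap: 0.255
gripper_force: 60.1
```

jog_arm --deltas '[[[0, 0, 0], [0, 0, 0], 1], [[0, 0, 0], [0, 0, 0], 1], [[0, 0, 0], [0, 0, 0], 1], [[0, 0, 0], [0, 0, 0], 1]]'

```text
time: 14.45
eef_pos: [0.492, -0.0209, 0.2316]
ee_rot: [3.141, 0.0, 1.513]
wrist_force: [-4.3, 1.2, 4.9]
finger_gap: 0.26
gripper_force: 60.3
```

jog_arm --deltas '[[[0, 0, 0], [0, 0.016, -0.014], 1], [[0, 0, 0], [0, 0.035, -0.026], 1], [[0, 0, 0], [0, 0.055, -0.035], 1], [[0, 0, 0], [0, 0.075, -0.041], 1]]'

```text
time: 14.95
eef_pos: [0.5144, -0.0223, 0.2435]
ee_rot: [-3.141, 0.0, 1.513]
wrist_force: [-3.8, 1.3, 3.2]
finger_gap: 0.259
gripper_force: 60.1
```

jog_arm --deltas '[[[0, 0, 0], [0, 0, 0], 1], [[0, 0, 0], [0, 0, 0], 1], [[0, 0, 0], [0, 0, 0], 1], [[0, 0, 0], [0, 0, 0], 1]]'

```text
time: 15.45
eef_pos: [0.5152, -0.0223, 0.2438]
ee_rot: [3.138, 0.0, 1.513]
wrist_force: [-1.3, 1.6, 5.2]
finger_gap: 0.256
gripper_force: 60.3
```

jog_arm --deltas '[[[0, 0, 0], [0, 0.022, -0.004], 1], [[0, 0, 0], [0, 0.044, -0.005], 1], [[0, 0, 0], [0, 0.065, -0.003], 1], [[0, 0, 0], [0, 0.087, 0.002], 1]]'

```text
time: 15.95
eef_pos: [0.5404, -0.0239, 0.2427]
ee_rot: [-3.141, 0.0, 1.513]
wrist_force: [-5.2, 0.6, 5.3]
finger_gap: 0.257
gripper_force: 60.3
```

jog_arm --deltas '[[[0, 0, 0], [0, 0, 0], 1], [[0, 0, 0], [0, 0, 0], 1], [[0, 0, 0], [0, 0, 0], 1], [[0, 0, 0], [0, 0, 0], 1]]'

```text
time: 16.45
eef_pos: [0.5411, -0.0239, 0.2424]
ee_rot: [3.139, 0.0, 1.513]
wrist_force: [1.5, 1.3, 3.4]
finger_gap: 0.259
gripper_force: 60.3
```

```bash
cat > fit.py <<'E'
from h import *
H=np.array([[.5627,.2284,-.6,5.5],[.5627,.2284,-.1,4.8],[.5745,.2057,-1.4,5.3],[.5736,.1802,-3.8,8.8],[.5616,.1602,-1.2,11.6],[.5404,.1472,4.6,6.2],[.5132,.1464,5.6,3.2],[.4901,.1598,2.2,5.5],[.4775,.182,2.3,3.8],[.4779,.2089,-2.5,4.8],[.492,.2316,-4.3,4.9],[.5152,.2438,-1.3,5.2],[.5411,.2424,1.5,3.4]])
M=np.array([[.5622,.2291,-5.8,7.5],[.5744,.2066,-3.9,10.6],[.5739,.1813,-4.4,13.5],[.5622,.161,.3,14.1],[.5416,.1477,8.3,4.1],[.514,.1462,6.6,.2],[.4906,.1592,6,.5],[.4777,.1812,6.2,-2],[.4776,.2078,3,-3],[.491,.2304,-6.8,2.9],[.5144,.2435,-3.8,3.2],[.5404,.2427,-5.2,5.3]])
A=np.vstack([H,M]); c=np.linalg.lstsq(np.c_[2*A[:,:2],np.ones(len(A))],(A[:,:2]**2).sum(1),rcond=None)[0]
print("centre",c[:2],"r",np.sqrt(c[2]+c[:2]@c[:2]))
for n,D in(("hold",H),("move",M)):
    d=D[:,:2]-c[:2]; q=np.unwrap(np.arctan2(-d[:,0],d[:,1])); t=np.c_[-np.cos(q),-np.sin(q)] # world x,z
    F=(D[:,2:]*t).sum(1); rad=(D[:,2:]*np.c_[-np.sin(q),np.cos(q)]).sum(1)
    print(n,np.round(np.c_[q,F,rad],2).tolist())
    B=np.c_[np.sin(q),np.cos(q),np.ones(len(q))]
    k=np.linalg.lstsq(B,F,rcond=None)[0]; phi=np.arctan2(k[1],k[0]); print("A",np.hypot(*k[:2]),"phi",phi,"const",k[2],"res",np.round(F-B@k,1), "target q",[round((np.pi-phi)-2*np.pi*i,3) for i in(0,1,2)])
E
python3 fit.py
```

```text
centre [0.52576219 0.19486113] r 0.049939404215574405
hold [[-0.83, 4.48, 3.25], [-0.83, 3.62, 3.15], [-1.35, 5.48, -0.22], [-1.87, 7.3, -6.21], [-2.34, 7.5, -8.93], [-2.84, 6.22, -4.58], [-3.4, 4.62, -4.5], [-3.94, -2.38, -5.42], [-4.45, -3.08, -3.2], [-5.0, -3.9, 3.75], [-5.54, -0.15, 6.52], [-6.07, 0.17, 5.36], [-6.6, -0.38, 3.7]]
A 5.2676468843118345 phi -2.7281841275597185 const 2.018120496151003 res [ 0.3 -0.5 -0.8  0.   0.5  0.8  1.8 -2.4 -1.  -0.7  2.7  1.2 -1.9] target q [np.float64(5.87), np.float64(-0.413), np.float64(-6.697)]
move [[-0.82, 9.44, 0.91], [-1.33, 11.22, -1.3], [-1.85, 11.8, -7.9], [-2.32, 10.53, -9.38], [-2.82, 9.17, -1.24], [-3.38, 6.37, -1.75], [-3.92, 3.92, -4.57], [-4.44, 3.62, -5.42], [-4.97, 2.12, -3.68], [-5.51, 2.83, 6.83], [-6.05, 2.97, 3.98], [-6.58, 6.52, 3.55]]
A 4.7623272577929745 phi -2.85969405639009 const 6.624205017785467 res [ 0.4  0.5  0.4 -0.3 -0.2 -0.5 -0.4  1.   0.3  0.4 -1.3 -0.2] target q [np.float64(6.001), np.float64(-0.282), np.float64(-6.565)]
```

The moving and holding fits agree roughly: the heavy side hangs down near q ≈ -6.57 to -6.70. I'll sharpen this with slow passes in both directions around that angle so the friction cancels.

jog_arm --deltas '[[[0, 0, 0], [0, 0.02, 0.008], 1], [[0, 0, 0], [0, 0.039, 0.018], 1]]'

```text
time: 16.7
eef_pos: [0.5518, -0.0246, 0.2375]
ee_rot: [-3.141, 0.001, 1.513]
wrist_force: [-3.0, 1.1, 8.0]
finger_gap: 0.259
gripper_force: 60.6
```

jog_arm --deltas '[[[0, 0, 0], [0, 0.018, 0.013], 1], [[0, 0, 0], [0, 0.034, 0.028], 1]]'

```text
time: 16.95
eef_pos: [0.5621, -0.0252, 0.2291]
ee_rot: [-3.141, 0.001, 1.513]
wrist_force: [-3.5, -0.0, 8.9]
finger_gap: 0.258
gripper_force: 60.6
```

jog_arm --deltas '[[[0, 0, 0], [0, -0.016, -0.015], 1], [[0, 0, 0], [0, -0.034, -0.028], 1]]'

```text
time: 17.2
eef_pos: [0.5537, -0.0247, 0.2362]
ee_rot: [3.137, 0.0, 1.513]
wrist_force: [6.6, 0.2, -0.2]
finger_gap: 0.259
gripper_force: 60.0
```

jog_arm --deltas '[[[0, 0, 0], [0, -0.019, -0.01], 1], [[0, 0, 0], [0, -0.039, -0.018], 1]]'

```text
time: 17.45
eef_pos: [0.5422, -0.024, 0.242]
ee_rot: [3.136, 0.0, 1.513]
wrist_force: [7.1, 0.3, 0.4]
finger_gap: 0.258
gripper_force: 60.1
```

jog_arm --deltas '[[[0, 0, 0], [0, -0.022, -0.005], 1], [[0, 0, 0], [0, -0.043, -0.007], 1]]'

```text
time: 17.7
eef_pos: [0.5298, -0.0232, 0.2447]
ee_rot: [3.134, 0.0, 1.513]
wrist_force: [8.2, 0.4, 1.8]
finger_gap: 0.256
gripper_force: 60.2
```

jog_arm --deltas '[[[0, 0, 0], [0, -0.022, 0.001], 1], [[0, 0, 0], [0, -0.044, 0.005], 1]]'

```text
time: 17.95
eef_pos: [0.5171, -0.0225, 0.2442]
ee_rot: [3.131, 0.0, 1.513]
wrist_force: [8.5, 1.3, 5.0]
finger_gap: 0.261
gripper_force: 60.5
```

jog_arm --deltas '[[[0, 0, 0], [0, -0.02, 0.006], 1], [[0, 0, 0], [0, -0.04, 0.015], 1]]'

```text
time: 18.2
eef_pos: [0.5054, -0.0218, 0.2408]
ee_rot: [3.13, 0.0, 1.513]
wrist_force: [7.8, 0.8, 8.2]
finger_gap: 0.261
gripper_force: 60.8
```

jog_arm --deltas '[[[0, 0, 0], [0, -0.019, 0.012], 1], [[0, 0, 0], [0, -0.035, 0.026], 1]]'

```text
time: 18.45
eef_pos: [0.4945, -0.0211, 0.2341]
ee_rot: [3.131, 0.0, 1.513]
wrist_force: [3.2, 1.8, 13.7]
finger_gap: 0.263
gripper_force: 61.3
```

jog_arm --deltas '[[[0, 0, 0], [0, 0.016, -0.014], 1], [[0, 0, 0], [0, 0.035, -0.026], 1]]'

```text
time: 18.7
eef_pos: [0.5001, -0.0214, 0.2373]
ee_rot: [-3.133, 0.0, 1.513]
wrist_force: [-8.4, 0.7, 7.3]
finger_gap: 0.261
gripper_force: 60.7
```

jog_arm --deltas '[[[0, 0, 0], [0, 0.02, -0.009], 1], [[0, 0, 0], [0, 0.04, -0.015], 1]]'

```text
time: 18.95
eef_pos: [0.5132, -0.0222, 0.2431]
ee_rot: [-3.137, 0.0, 1.513]
wrist_force: [-6.3, 0.3, 8.5]
finger_gap: 0.258
gripper_force: 60.8
```

jog_arm --deltas '[[[0, 0, 0], [0, 0.022, -0.004], 1], [[0, 0, 0], [0, 0.044, -0.005], 1]]'

```text
time: 19.2
eef_pos: [0.527, -0.023, 0.2448]
ee_rot: [-3.139, 0.0, 1.513]
wrist_force: [-5.3, 1.7, 8.0]
finger_gap: 0.259
gripper_force: 60.7
```

jog_arm --deltas '[[[0, 0, 0], [0, 0.021, 0.002], 1], [[0, 0, 0], [0, 0.043, 0.007], 1]]'

```text
time: 19.45
eef_pos: [0.5401, -0.0238, 0.2428]
ee_rot: [-3.14, 0.0, 1.513]
wrist_force: [-4.4, 0.9, 8.4]
finger_gap: 0.257
gripper_force: 60.7
```

jog_arm --deltas '[[[0, 0, 0], [0, 0.02, 0.008], 1], [[0, 0, 0], [0, 0.039, 0.018], 1]]'

```text
time: 19.7
eef_pos: [0.552, -0.0246, 0.2374]
ee_rot: [-3.141, 0.0, 1.513]
wrist_force: [-4.8, 1.1, 8.6]
finger_gap: 0.259
gripper_force: 60.7
```

jog_arm --deltas '[[[0, 0, 0], [0, 0.018, 0.013], 1], [[0, 0, 0], [0, 0.034, 0.028], 1]]'

```text
time: 19.95
eef_pos: [0.5623, -0.0252, 0.229]
ee_rot: [-3.141, 0.001, 1.513]
wrist_force: [-4.2, -0.0, 8.7]
finger_gap: 0.259
gripper_force: 60.8
```

jog_arm --deltas '[[[0, 0, 0], [0, -0.016, -0.015], 1], [[0, 0, 0], [0, -0.034, -0.028], 1]]'

```text
time: 20.2
eef_pos: [0.5538, -0.0247, 0.2361]
ee_rot: [3.137, 0.0, 1.513]
wrist_force: [7.0, 0.5, -0.2]
finger_gap: 0.263
gripper_force: 60.0
```

jog_arm --deltas '[[[0, 0, 0], [0, -0.019, -0.01], 1], [[0, 0, 0], [0, -0.039, -0.018], 1]]'

```text
time: 20.45
eef_pos: [0.5424, -0.024, 0.2419]
ee_rot: [3.136, 0.0, 1.513]
wrist_force: [6.3, 0.5, 0.4]
finger_gap: 0.258
gripper_force: 60.1
```

```bash
cat > fit2.py <<'E'
from fit import *
f=np.array([[.5518,.2375,-3,8],[.5621,.2291,-3.5,8.9],[.5132,.2431,-6.3,8.5],[.527,.2448,-5.3,8],[.5401,.2428,-4.4,8.4],[.552,.2374,-4.8,8.6],[.5623,.229,-4.2,8.7]])
b=np.array([[.5422,.242,7.1,.4],[.5298,.2447,8.2,1.8],[.5171,.2442,8.5,5],[.5054,.2408,7.8,8.2],[.4945,.2341,3.2,13.7],[.5424,.2419,6.3,.4]])
def ang(D):
    d=D[:,:2]-c[:2]; q=np.arctan2(-d[:,0],d[:,1]); return q,(D[:,2:]*np.c_[-np.cos(q),-np.sin(q)]).sum(1)
def rep(D,s):
    q,F=ang(D); k=np.linalg.lstsq(np.c_[np.sin(q),np.cos(q),s],F,rcond=None)[0]; phi=np.arctan2(k[1],k[0])
    print(np.c_[q,F,s].round(2).tolist()); print("A",np.hypot(*k[:2]),"fr",k[2],"target",np.angle(np.exp(1j*(np.pi-phi))),"res",(F-np.c_[np.sin(q),np.cos(q),s]@k).round(1))
print(); rep(np.r_[f,b],np.r_[np.ones(len(f)),-np.ones(len(b))]); rep(np.r_[M,f,b],np.r_[np.ones(len(f)+len(M)),-np.ones(len(b))])
E
python3 fit2.py|sed -n '/^$/,$p'
```

```text
[[-0.55, 6.73, 1.0], [-0.82, 8.88, 1.0], [0.25, 3.95, 1.0], [-0.02, 5.5, 1.0], [-0.29, 6.62, 1.0], [-0.55, 8.6, 1.0], [-0.82, 9.22, 1.0], [-0.34, -6.57, -1.0], [-0.08, -8.03, -1.0], [0.17, -9.24, -1.0], [0.42, -10.45, -1.0], [0.67, -11.04, -1.0], [-0.34, -5.81, -1.0]]
A 5.237098681021082 fr 6.637182758274471 target -0.3128261141621673 res [-1.1 -0.3  0.1  0.3  0.1  0.7  0.  -0.1 -0.2 -0.2 -0.3 -0.   0.7]
[[-0.82, 9.44, 1.0], [-1.33, 11.22, 1.0], [-1.85, 11.8, 1.0], [-2.32, 10.53, 1.0], [-2.82, 9.17, 1.0], [2.9, 6.37, 1.0], [2.36, 3.92, 1.0], [1.85, 3.62, 1.0], [1.31, 2.12, 1.0], [0.77, 2.83, 1.0], [0.23, 2.97, 1.0], [-0.3, 6.52, 1.0], [-0.55, 6.73, 1.0], [-0.82, 8.88, 1.0], [0.25, 3.95, 1.0], [-0.02, 5.5, 1.0], [-0.29, 6.62, 1.0], [-0.55, 8.6, 1.0], [-0.82, 9.22, 1.0], [-0.34, -6.57, -1.0], [-0.08, -8.03, -1.0], [0.17, -9.24, -1.0], [0.42, -10.45, -1.0], [0.67, -11.04, -1.0], [-0.34, -5.81, -1.0]]
A 4.886410449232528 fr 6.666934220001593 target -0.30687186768559216 res [ 0.4  0.4  0.3 -0.6 -0.4 -0.6 -0.5  1.   0.3  0.5 -1.2 -0.1 -1.1 -0.2
 -0.1  0.2  0.   0.7  0.2 -0.  -0.3 -0.3 -0.5 -0.3  0.7]
```

```bash
cat > chk.py <<'E'
from fit import *
from workcell import manip
# commanded TCP (world x,z): free-air pose + jog, then nominal circle
p0=np.array([.53527+.016*.3*np.cos(1.5118)+.016*.3*np.sin(1.5118),.31308-.237*.3])
n=np.r_[1,np.arange(1,13)]; q=Q0-n*np.pi/6; Hq=H
d=.05*np.c_[-(np.sin(q)-np.sin(Q0)),np.cos(q)-np.cos(Q0)]
e=(H[:,:2]-(p0+d))*1e3
print("p0",p0,"dev mm/force",np.c_[e,H[:,2:]].round(2).tolist())
for i in(0,1):
    k=np.linalg.lstsq(np.c_[e[:,i],np.ones(len(e))],H[:,2+i],rcond=None); print("N/mm, intercept N",k[0],np.sqrt(k[1]/len(e)))
s=manip.sense(); print(s["time"],s["eef_pos"],s["wrist_force"],s["moment"],s["tau"])
E
python3 chk.py | sed -n '/^p0/,$p'
```

```text
p0 [0.54034467 0.24198   ] dev mm/force [[0.31, -0.01, -0.6, 5.5], [0.31, -0.01, -0.1, 4.8], [-0.19, 0.06, -1.4, 5.3], [-0.36, 0.43, -3.8, 8.8], [1.21, 2.47, -1.2, 11.6], [2.78, 1.77, 4.6, 6.2], [1.45, 0.24, 5.6, 3.2], [0.39, 0.08, 2.2, 5.5], [0.09, -0.49, 2.3, 3.8], [-0.23, 0.53, -2.5, 4.8], [0.3, 1.19, -4.3, 4.9], [0.73, 1.09, -1.3, 5.2], [0.76, 0.42, 1.5, 3.4]]
N/mm, intercept N [ 2.40605927 -1.32045719] [2.1352772]
N/mm, intercept N [1.81112304 4.53231245] [1.65620649]
20.45 [ 0.54237939 -0.02399879  0.24191746] [6.34395565 0.51769843 0.37636357] [ 0.08431633 -1.02633511 -0.092075  ] [ -0.2420341  -34.073807   -27.825737    -0.44375542   2.04251625
  -0.11645515]
```

The force fit gives a load amplitude of 4.9–5.2 N and friction of 6.6 N, both as specified. The moment readings also confirm the force sensor has no sideways bias. Heavy-side-down is at q ≈ -0.31, and the crank is now close to it after a full turn. I'll settle and check.

jog_arm --deltas '[[[0, 0, 0], [0, 0, 0], 1], [[0, 0, 0], [0, 0, 0], 1], [[0, 0, 0], [0, 0, 0], 1], [[0, 0, 0], [0, 0, 0], 1], [[0, 0, 0], [0, 0, 0], 1], [[0, 0, 0], [0, 0, 0], 1], [[0, 0, 0], [0, 0, 0], 1], [[0, 0, 0], [0, 0, 0], 1], [[0, 0, 0], [0, 0, 0], 1], [[0, 0, 0], [0, 0, 0], 1]]'

```text
time: 21.7
eef_pos: [0.5416, -0.0239, 0.2422]
ee_rot: [3.139, 0.0, 1.513]
wrist_force: [5.0, 0.1, 3.5]
finger_gap: 0.258
gripper_force: 60.2
```

```bash
python3 - <<'E'
from h import *
from workcell import manip,vision
import cv2
c=vision.capture("wrist"); F=[]
for i in range(5): vision.capture("top"); s=manip.sense(); F.append(s["wrist_force"])
p=s["eef_pos"]; print(s["time"],p,np.mean(F,0),s["moment"],"q",np.arctan2(-(p[0]-.52576),p[2]-.19486),s["finger_gap"],s["gripper_force"])
cv2.imwrite("pics/w3.png",c["frame"])
cv2.imwrite("pics/s3.png",vision.capture("scene")["frame"])
E
```

```text
22.0 [ 0.5415979  -0.02392602  0.24221089] [4.82010255 0.30432318 3.3122877 ] [ 0.01895047 -0.74480958 -0.14701521] q -0.322781771880416 0.2615015337380211 60.23132622241974
```

View pics/w3.png

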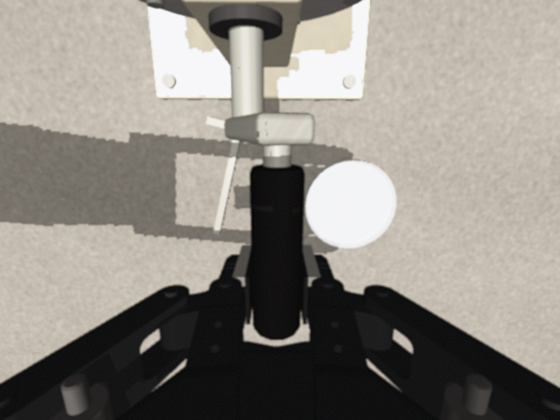

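View pics/s3.png

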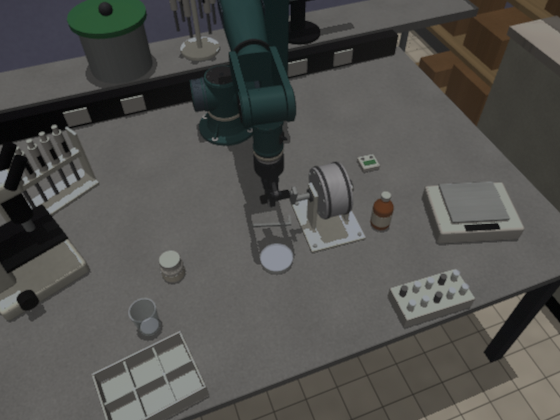

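The wrist and scene views show the handle still pinched and the bystanders unmoved. A residual tangential push of about 3.5 N remains, so I'll check whether it fades over a longer hold.

jog_arm --deltas '[[[0, 0, 0], [0, 0, 0], 1], [[0, 0, 0], [0, 0, 0], 1], [[0, 0, 0], [0, 0, 0], 1], [[0, 0, 0], [0, 0, 0], 1], [[0, 0, 0], [0, 0, 0], 1], [[0, 0, 0], [0, 0, 0], 1], [[0, 0, 0], [0, 0, 0], 1], [[0, 0, 0], [0, 0, 0], 1], [[0, 0, 0], [0, 0, 0], 1], [[0, 0, 0], [0, 0, 0], 1]]'

```text
time: 23.3
eef_pos: [0.5416, -0.024, 0.2422]
ee_rot: [3.139, 0.0, 1.513]
wrist_force: [4.6, -0.5, 3.6]
finger_gap: 0.257
gripper_force: 60.2
```

jog_arm --deltas '[[[0, 0, 0], [0, 0, 0], 1], [[0, 0, 0], [0, 0, 0], 1], [[0, 0, 0], [0, 0, 0], 1], [[0, 0, 0], [0, 0, 0], 1], [[0, 0, 0], [0, 0, 0], 1], [[0, 0, 0], [0, 0, 0], 1], [[0, 0, 0], [0, 0, 0], 1], [[0, 0, 0], [0, 0, 0], 1], [[0, 0, 0], [0, 0, 0], 1], [[0, 0, 0], [0, 0, 0], 1]]'

```text
time: 24.55
eef_pos: [0.5416, -0.0239, 0.2422]
ee_rot: [3.139, 0.0, 1.513]
wrist_force: [4.8, 0.9, 3.7]
finger_gap: 0.26
gripper_force: 60.2
```

```bash
python3 - <<'E'
from workcell import manip
s=manip.sense(); print(s["time"],s["eef_pos"],s["wrist_force"],s["moment"])
E
```

```text
24.55 [ 0.54159859 -0.02393839  0.24222792] [4.78181395 0.90768473 3.69346986] [ 0.05246729 -0.79271911 -0.08834422]
```

The residual is steady at -3.35 N. To separate it from the load, I'll approach the same spot from the other side and hold as long.

jog_arm --deltas '[[[0, 0, 0], [0, -0.022, -0.005], 1], [[0, 0, 0], [0, -0.043, -0.007], 1], [[0, 0, 0], [0, -0.043, -0.007], 1]]'

```text
time: 24.92
eef_pos: [0.5286, -0.0232, 0.2448]
ee_rot: [3.138, 0.0, 1.513]
wrist_force: [4.9, 0.9, 4.8]
finger_gap: 0.259
gripper_force: 60.4
```

jog_arm --deltas '[[[0, 0, 0], [0, 0.021, 0.002], 1], [[0, 0, 0], [0, 0.043, 0.007], 1], [[0, 0, 0], [0, 0.043, 0.007], 1], [[0, 0, 0], [0, 0.043, 0.007], 1], [[0, 0, 0], [0, 0.043, 0.007], 1], [[0, 0, 0], [0, 0.043, 0.007], 1]]'

```text
time: 25.68
eef_pos: [0.5403, -0.0239, 0.2426]
ee_rot: [-3.141, 0.0, 1.513]
wrist_force: [-0.5, 1.1, 8.6]
finger_gap: 0.261
gripper_force: 60.7
```

jog_arm --deltas '[[[0, 0, 0], [0, 0, 0], 1], [[0, 0, 0], [0, 0, 0], 1], [[0, 0, 0], [0, 0, 0], 1], [[0, 0, 0], [0, 0, 0], 1], [[0, 0, 0], [0, 0, 0], 1], [[0, 0, 0], [0, 0, 0], 1], [[0, 0, 0], [0, 0, 0], 1], [[0, 0, 0], [0, 0, 0], 1], [[0, 0, 0], [0, 0, 0], 1], [[0, 0, 0], [0, 0, 0], 1]]'

```text
time: 26.92
eef_pos: [0.5403, -0.0238, 0.2426]
ee_rot: [-3.141, 0.0, 1.513]
wrist_force: [-0.9, 1.1, 7.2]
finger_gap: 0.26
gripper_force: 60.7
```

jog_arm --deltas '[[[0, 0, 0], [0, 0, 0], 1], [[0, 0, 0], [0, 0, 0], 1], [[0, 0, 0], [0, 0, 0], 1], [[0, 0, 0], [0, 0, 0], 1], [[0, 0, 0], [0, 0, 0], 1], [[0, 0, 0], [0, 0, 0], 1], [[0, 0, 0], [0, 0, 0], 1], [[0, 0, 0], [0, 0, 0], 1], [[0, 0, 0], [0, 0, 0], 1], [[0, 0, 0], [0, 0, 0], 1]]'

```text
time: 28.18
eef_pos: [0.5403, -0.0239, 0.2426]
ee_rot: [-3.141, 0.0, 1.513]
wrist_force: [0.4, 0.4, 6.7]
finger_gap: 0.264
gripper_force: 60.7
```

Holding from the other side gives +2.4 N, so the midpoint is near zero and stiction explains both residuals. The weighted estimate is q ≈ -0.33, so I'll nudge forward by about 2 mm and hold.

jog_arm --deltas '[[[0, 0, 0], [0, 0.004, 0.0012], 1], [[0, 0, 0], [0, 0.007, 0.0025], 1], [[0, 0, 0], [0, 0.007, 0.0025], 1], [[0, 0, 0], [0, 0.007, 0.0025], 1], [[0, 0, 0], [0, 0.007, 0.0025], 1], [[0, 0, 0], [0, 0.007, 0.0025], 1], [[0, 0, 0], [0, 0.007, 0.0025], 1], [[0, 0, 0], [0, 0.007, 0.0025], 1], [[0, 0, 0], [0, 0.007, 0.0025], 1], [[0, 0, 0], [0, 0.007, 0.0025], 1]]'

```text
time: 29.42
eef_pos: [0.5418, -0.024, 0.2421]
ee_rot: [-3.139, 0.0, 1.513]
wrist_force: [-3.2, 0.3, 9.8]
finger_gap: 0.255
gripper_force: 60.9
```

```bash
python3 - <<'E'
from workcell import manip
import numpy as np
s=manip.sense(); p=s["eef_pos"]; print(s["time"],p,s["wrist_force"],s["joint_velocities"],np.arctan2(-(p[0]-.52576),p[2]-.19486))
E
```

```text
29.425 [ 0.54180837 -0.02395257  0.24213673] [-3.23210872  0.32031189  9.75318471] [ 7.38495224e-04  3.01683846e-04 -1.63521272e-03  4.15151911e-05
  5.66764616e-04  3.85252261e-04] -0.3272507206097017
```

jog_arm --deltas '[[[0, 0, 0], [0, -0.002, -0.0006], 1], [[0, 0, 0], [0, -0.003, -0.001], 1], [[0, 0, 0], [0, -0.003, -0.001], 1], [[0, 0, 0], [0, -0.003, -0.001], 1], [[0, 0, 0], [0, -0.003, -0.001], 1], [[0, 0, 0], [0, -0.003, -0.001], 1], [[0, 0, 0], [0, -0.003, -0.001], 1], [[0, 0, 0], [0, -0.003, -0.001], 1]]'

```text
time: 30.42
eef_pos: [0.5416, -0.0239, 0.2422]
ee_rot: [-3.141, 0.0, 1.513]
wrist_force: [-0.0, 1.7, 6.9]
finger_gap: 0.262
gripper_force: 60.7
```

```bash
python3 - <<'E'
from workcell import manip,close_job
import numpy as np
s=manip.sense(); p=s["eef_pos"]; q=np.arctan2(-(p[0]-.52576),p[2]-.19486); print(s["time"],p,s["wrist_force"],q,s["gripper_force"])
if -.36<q<-.28 and s["gripper_force"]>50: print(close_job())
E
```

```text
30.425 [ 0.54162404 -0.02394068  0.24220899] [-0.0424831   1.6935825   6.93310505] -0.3232903003925715 60.73303699493408
the job is handed in; nothing more can be done
None
```

I handed the job in at 30.4 s, with no verdict shown: after a full turn past the bottom and over the top, the drum is held still, still gripped, at q ≈ -0.32 rad, where the push readings put the heavy side straight down (estimates ran from -0.28 to -0.41 rad).

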